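# Draw the long profile out of its rack

### The arm

A 6-joint arm with a two-finger parallel gripper is mounted at the origin on a cart in front of the work surface, level with it; the furniture and walls round the work are solid. World frame = base frame: x ahead of the robot, y to its left, z up, the work surface at z = 0. Lengths are in m, angles in degrees, forces in N, time in s.
With the tool pointing down it reaches from about 0.375 to 0.9 m from the base axis. Payload 3.1 kg.
Tool frame: the origin (TCP) lies at the very end of the fingers, on their centre line; the grasp point (between the pads) lies 19 mm behind it; z points along the fingers, y is the line along which they close (so a half turn about z gives the same grasp; the last joint's range is limited). The gripper opens to 87 mm and grips with 3 to 60 N. Pads are 19 mm wide; open, the fingers measure 117 mm over their backs; the gripper's body (75 mm by 190 mm) begins 51 mm behind the grasp point.
Start: joints at [-73.883, 30.224, 82.088, -0, 67.689, -10.227], TCP at [0.277, -0.56, 0.223] pointing down, gripper open.
Joint ranges: [-176.69, 176.69], [-43.24, 126.21], [12.49, 139.97], [-82, 262], [0, 151.66], [-163.58, 163.58]. Speed limits (degrees/s): [159.86, 159.86, 180, 180, 180, 180].

### API

Orientations are given as a 3x3 rotation matrix whose columns are the frame's x, y, z axes.
In Python, from rig import bot gives the robot as it stands.
- The arm moves only by the tool move_arm, never from a script. Its argument "increments" is a list of rows, each an object with "xyz": the shift along the tool's x, y, z in mm, a list of three; "roll": the turn about the tool's z in rad; "grip": the opening in per cent of the stroke, from 0 (shut) to 100 (fully open). A call has 1 to 5 rows; each row shifts and turns the commanded pose from where the row before left it, along the tool's axes as they then stand; what a row does not reach is not made up. A row lasts 1/12 s, in which the tool goes at most 41.7 mm and 7.16 degrees, less where a joint would pass 70% of its speed; a pose out of reach is approached as far as the arm can. A call is refused whole if a number of a shift passes 41.7 or a number of a turn 0.125, either way. A call with a gripper value outside its range is refused whole. The fingers move at their own pace and stop on an object; the grip force is fixed at half the most. Time passes only in rows, so rows that do not move let the fingers close. It gives the time, the measured TCP pose, the force, the opening and the grip force at its end, in the units of the state.
- bot.read_state(): the state, without advancing time (a new reading comes with each control period).
- bot.capture(name): name is "side" or "top"; returns (picture, depth): 384x512x3 uint8, red, green, blue; 384x512 float32, m along the optical axis (not along the pixel's ray), 0 where there is no reading.
- bot.camera_model(name): a dict with "intrinsics" (3x3 intrinsics, pixels), "rvec" (rotation vector, rad) and "tvec" (3), from world to camera coordinates, as OpenCV has them. Camera axes: x right, y down, z forward; pixel columns grow to the right and rows downward; lengths in m; the calibration is good to about 2 mm. A picture is of the moment at which its call begins. camera_model takes no time and is no camera call.
- bot.hand_in(): hands the job in; it is judged then, once.
Trained networks look in the newest picture that a camera, given by its name, has taken for a name from the list of things; names that differ only in an ending like _2 or _b are one class to them, and where a whole thing is asked for, a point or a joint stands for the part that bears it (a point fixed in the world has none). Each returns a list of dicts, best first, with "conf" (0 to 1); they miss things now and then, are a little off and sometimes report something else, mostly with a low value. They report only what shows in the picture. A call takes as long as a camera call.
- bot.spot_in(label, camera): "at" ([x, y, z] in m, in the coordinates of the camera as it stood for that picture, good to about 4 mm: the middle of the surface that is visible of it).
- bot.trace(label, camera): "mask" (384x512 bool, what is visible of it).
The state is a dict: "time_s": time; "joint_positions": joint angles; "qvel": joint speeds; "tau": joint torques, N m; "position": TCP position; "tcp_rot": TCP orientation; "force": force on the tool from outside, world axes, zero at the start; "moment": the same for the moment, N m; "opening": opening from 0.0 (shut) to 1.0 (fully open); "grasp_force": force on a finger pad.
Only numpy, scipy, OpenCV 4.12 (cv2) and the standard library are available. Lean on these libraries where they do the work, as an engineer would, in place of code of your own. Each camera call takes 0.05 s, during which the arm holds its last target. There are 200 camera calls.

### The job

Take the longer of the two aluminium profiles out of the grey rack and lay it lengthwise along the middle of the dark rubber mat. Its front end sits behind a stop lip and its rear end is under the hood: lift the front end over the lip and draw the profile out endwise toward the open front. Set it down rather than drop it, let go, and leave the short profile where it is in the rack.

Things in the scene. Friction and masses are not known exactly. Their poses are not given: they have to be found in the camera images.
- bar: The longer profile: bare aluminium slotted bar, 200 x 20 x 20 mm, 0.11 kg, lying on the floor of either rack lane, front end about 5 mm behind the lip, rear 45 mm under the hood, which stops a level lift before it clears the lip. Origin at its middle, also of the section (10 mm above its underside); x along its length, -x end is the front.
- offcut: The shorter profile, same section, 140 x 20 x 20 mm, loose, in the other lane. It is to stay there. Origin at the middle of its underside; y runs along its length.
- rack: Fixed grey rack (all in mm), 230 (x) x 160 (y), floor 4 thick, origin under its centre, z up, open front at -x. Lanes along x at y = +-35. Stop lip before each lane: x = -113 to -110, 18 wide, top z = 19. Hood over both lanes: x = 50 to 115, z = 35 (underside) to 38. Ribs 13 either side of each lane's middle, 4 thick, from x = -20 to the back, top z = 16; bare floor in front of them.
- mat: Flat dark rubber mat fixed on the table, 260 mm long (x) x 120 mm wide (y), 6 mm thick. Origin at the centre of its underside, z up.

How it is judged:
By the outcome, as a careful person would: the job done as asked, in the order asked, and still so for the second after the job is handed in, with the robot touching nothing.
It also fails if it takes over 45 s, if anything falls off the work surface, if the arm or the gripper's body presses on something with over 40 N, if the wrist force passes 120 N, or if a joint passes its speed limit or range.

## Working session

There is one attempt and no reset: what is moved stays moved. The work goes in short steps, Python scripts to look and compute and a tool call to move; the robot and the scene stay as the last step left them, time stands still between calls to the robot, and variables do not carry over. Pictures are saved under pics/ and viewed, at most 10 in all, crops included, and the job is handed in when it is done.

Besides the shell and the picture viewer there is one more tool, called after "Request:" in YAML: its name, and indented under it one key for each argument. move_arm: Moves the arm, as the interface text tells. Its arguments: {"type":"object","properties":{"increments":{"type":"array"}},"required":["increments"]}

```bash
ls; mkdir -p pics; cat > h.py <<'E'
from rig import bot
import numpy as np, cv2
def cap(n):
    im,d=bot.capture(n); m=bot.camera_model(n)
    R,_=cv2.Rodrigues(np.array(m["rvec"],float)); t=np.array(m["tvec"],float).ravel()
    return im,d,np.array(m["intrinsics"]),R,t
def world(d,K,R,t,mask=None):
    v,u=np.nonzero((d>0)&(mask if mask is not None else True))
    z=d[v,u]; p=np.stack([(u-K[0,2])/K[0,0]*z,(v-K[1,2])/K[1,1]*z,z],1)
    return (p-t)@R,u,v
E
python3 - <<'E'
from h import *
for n in("top","side"):
    im,d,K,R,t=cap(n); cv2.imwrite(f"pics/{n}0.png",im[:,:,::-1])
    print(n,"cam at",(-R.T@t).round(3))
    for l in("bar","offcut","rack","mat"):
        for r in bot.spot_in(l,n)[:2]:
            print(l,round(r["conf"],2),((np.array(r["at"])-t)@R).round(4))
        for r in bot.trace(l,n)[:1]:
            p,u,v=world(d,K,R,t,r["mask"])
            if len(p):
                rect=cv2.minAreaRect(p[:,:2].astype(np.float32)*1000)
                print("  mask",round(r["conf"],2),len(p),rect,np.percentile(p[:,2],[5,50,95]).round(4))
s=bot.read_state();print(s["time_s"],s["tcp_rot"],s["opening"])
E
```

```text
pics
top cam at [0.386 0.041 0.879]
bar 0.73 [ 0.5761 -0.1261  0.0231]
  mask 0.94 741 ((578.5205078125, -127.54571533203125), (160.50123596191406, 26.329660415649414), 3.2778396606445312) [0.0083 0.0223 0.0258]
offcut 0.78 [ 0.5964 -0.1956  0.0278]
  mask 0.87 562 ((597.9429931640625, -194.39137268066406), (129.157958984375, 19.80033302307129), 2.655512809753418) [0.0098 0.0224 0.0256]
rack 0.96 [ 0.6174 -0.1619  0.0057]
  mask 0.59 6043 ((613.5406494140625, -165.58673095703125), (249.57945251464844, 176.29698181152344), 2.1444056034088135) [0.0016 0.0053 0.0391]
mat 0.61 [0.5078 0.2105 0.0051]
  mask 0.7 5979 ((512.814453125, 212.1447296142578), (124.02265930175781, 264.5498046875), 79.23229217529297) [0.0026 0.0053 0.0078]
side cam at [0.262 0.869 0.366]
bar 0.89 [ 0.5597 -0.1168  0.0196]
  mask 0.63 437 ((585.0137939453125, -144.3177490234375), (167.27017211914062, 87.94821166992188), 10.117464065551758) [0.0048 0.0189 0.0243]
offcut 0.8 [ 0.5853 -0.1857  0.0203]
  mask 0.73 202 ((597.5093383789062, -191.91233825683594), (129.73709106445312, 25.887283325195312), 2.612058639526367) [0.011  0.0202 0.0244]
rack 0.91 [ 0.6557 -0.1085  0.0098]
  mask 0.76 1054 ((606.0731201171875, -154.4096221923828), (229.08834838867188, 166.16778564453125), 1.7263129949569702) [0.003  0.0149 0.0385]
mat 0.86 [0.4914 0.2209 0.0079]
  mask 0.94 3768 ((512.8819580078125, 210.37353515625), (129.50743103027344, 266.9554138183594), 79.52388763427734) [0.0044 0.0059 0.007 ]
0.9 [[ 8.96132209e-01  4.43787183e-01  8.83190610e-06]
 [ 4.43787183e-01 -8.96132208e-01 -4.78280327e-05]
 [-1.33109124e-05  4.67797273e-05 -9.99999999e-01]] 0.9955571805199679
```

View pics/top0.png

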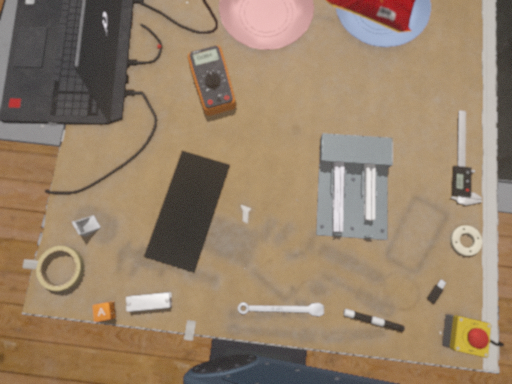

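View pics/side0.png

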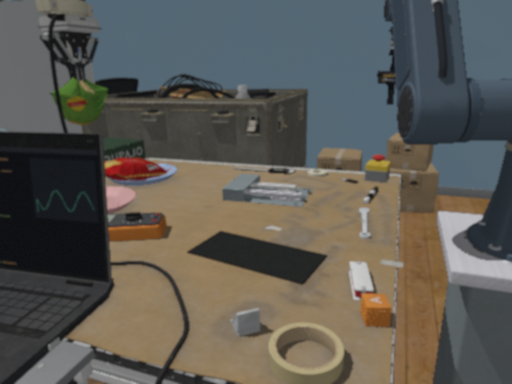

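```bash
python3 - <<'E'
from h import *
im,d,K,R,t=cap("top")
for l in("bar","offcut","mat"):
    bot_m=bot.trace(l,"top")[0]["mask"]
    m=cv2.erode(bot_m.astype(np.uint8),np.ones((3,3)))>0 if l=="mat" else bot_m
    p,u,v=world(d,K,R,t,m)
    lo,hi=(0.018,.03) if l!="mat" else (0,.012)
    p=p[(p[:,2]>lo)&(p[:,2]<hi)]
    c=p.mean(0); vx,vy,x0,y0=cv2.fitLine(p[:,:2].astype(np.float32),cv2.DIST_HUBER,0,1e-4,1e-4).ravel()
    a=np.array([vx,vy])*np.sign(vx); s=(p[:,:2]-[x0,y0])@a
    print(l,"yaw",np.degrees(np.arctan2(a[1],a[0])).round(2),"pt",x0.round(4),y0.round(4),"ext",np.percentile(s,[0,1,99,100]).round(4))
    if l=="mat": print(cv2.minAreaRect(p[:,:2].astype(np.float32)*1000))
# rack yaw: hood points
p,u,v=world(d,K,R,t)
q=p[(p[:,2]>.033)&(p[:,2]<.045)&(p[:,0]>.55)&(p[:,0]<.8)&(p[:,1]<-.05)&(p[:,1]>-.3)]
print("hood",cv2.minAreaRect(q[:,:2].astype(np.float32)*1000),np.median(q[:,2]))
E
```

```text
bar yaw 3.75 pt 0.5767 -0.1252 ext [-0.0783 -0.0769  0.0787  0.0812]
offcut yaw 2.69 pt 0.5948 -0.1947 ext [-0.0615 -0.061   0.0645  0.0663]
mat yaw -10.2 pt 0.5079 0.2113 ext [-0.1241 -0.1208  0.1264  0.1296]
((510.7074890136719, 211.56961059570312), (115.70932006835938, 253.65219116210938), 79.59954071044922)
hood ((687.998291015625, -155.607666015625), (66.31387329101562, 160.8926544189453), 2.9812843799591064) 0.03771239037921034
```

Request:
move_arm:
  increments:
    - {"xyz": [0, 0, 0], "roll": 0.101, "grip": 55}
    - {"xyz": [0, 0, 0], "roll": 0.101, "grip": 55}
    - {"xyz": [0, 0, 0], "roll": 0.101, "grip": 55}
    - {"xyz": [0, 0, 0], "roll": 0.101, "grip": 55}
    - {"xyz": [0, 0, 0], "roll": 0, "grip": 55}

```text
time_s: 1.52
position: [0.2774, -0.5601, 0.2225]
tcp_rot: [[0.999, 0.054, 0.0], [0.054, -0.999, -0.0], [0.0, 0.0, -1.0]]
force: [0.3, -0.8, 0.1]
opening: 0.705
grasp_force: 0.0
```

Request:
move_arm:
  increments:
    - {"xyz": [19, -27.8, 0], "roll": 0, "grip": 55}
    - {"xyz": [19, -27.8, 0], "roll": 0, "grip": 55}
    - {"xyz": [19, -27.8, 0], "roll": 0, "grip": 55}
    - {"xyz": [19, -27.8, 0], "roll": 0, "grip": 55}
    - {"xyz": [19, -27.8, 0], "roll": 0, "grip": 55}

```text
time_s: 1.93
position: [0.365, -0.4147, 0.2226]
tcp_rot: [[0.998, 0.058, 0.0], [0.058, -0.998, -0.0], [0.0, 0.0, -1.0]]
force: [-0.0, -0.7, -0.1]
opening: 0.556
grasp_force: 0.0
```

Request:
move_arm:
  increments:
    - {"xyz": [19, -27.8, 0], "roll": 0, "grip": 55}
    - {"xyz": [19, -27.8, 0], "roll": 0, "grip": 55}
    - {"xyz": [19, -27.8, 0], "roll": 0, "grip": 55}
    - {"xyz": [19, -27.8, 0], "roll": 0, "grip": 55}
    - {"xyz": [19, -27.8, 0], "roll": 0, "grip": 55}

```text
time_s: 2.35
position: [0.4522, -0.2705, 0.2228]
tcp_rot: [[0.998, 0.059, 0.0], [0.059, -0.998, -0.0], [0.0, 0.0, -1.0]]
force: [0.5, -0.6, 0.3]
opening: 0.551
grasp_force: 0.0
```

Request:
move_arm:
  increments:
    - {"xyz": [19, -27.8, 0], "roll": 0, "grip": 55}
    - {"xyz": [19, -27.8, 0], "roll": 0, "grip": 55}
    - {"xyz": [19, -27.8, 0], "roll": 0, "grip": 55}
    - {"xyz": [19, -27.8, 0], "roll": 0, "grip": 55}
    - {"xyz": [19, -27.8, 0], "roll": 0, "grip": 55}

```text
time_s: 2.77
position: [0.5394, -0.1263, 0.2228]
tcp_rot: [[0.998, 0.059, 0.0], [0.059, -0.998, -0.0], [0.0, 0.0, -1.0]]
force: [0.7, 0.1, -0.2]
opening: 0.546
grasp_force: 0.0
```

Request:
move_arm:
  increments:
    - {"xyz": [0, 0, 30], "roll": 0, "grip": 55}
    - {"xyz": [0, 0, 30], "roll": 0, "grip": 55}
    - {"xyz": [0, 0, 30], "roll": 0, "grip": 55}
    - {"xyz": [0, 0, 30], "roll": 0, "grip": 55}
    - {"xyz": [0, 0, 0], "roll": 0, "grip": 55}

```text
time_s: 3.18
position: [0.5349, -0.126, 0.0976]
tcp_rot: [[0.998, 0.059, -0.01], [0.059, -0.998, 0.005], [-0.01, -0.005, -1.0]]
force: [-0.4, 0.9, -0.8]
opening: 0.549
grasp_force: 0.0
```

```bash
python3 - <<'E'
from h import *
im,d,K,R,t=cap("side")
s=bot.read_state();print(s["time_s"],s["position"],s["tcp_rot"][2])
def px(P):
    q=K@(R@np.array(P)+t);return (q[:2]/q[2]).round().astype(int)
c=px([.55,-.13,.06]);print(c)
x,y=max(c[0]-80,0),max(c[1]-60,0)
cv2.imwrite("pics/side1.png",cv2.resize(im[y:y+120,x:x+160],None,fx=5,fy=5,interpolation=cv2.INTER_CUBIC)[:,:,::-1])
m=bot.camera_model("top")
E
```

```text
3.2333 [ 0.53645759 -0.12673671  0.10007558] [-0.00652647 -0.0034543  -0.99997274]
[284 179]
```

View pics/side1.png

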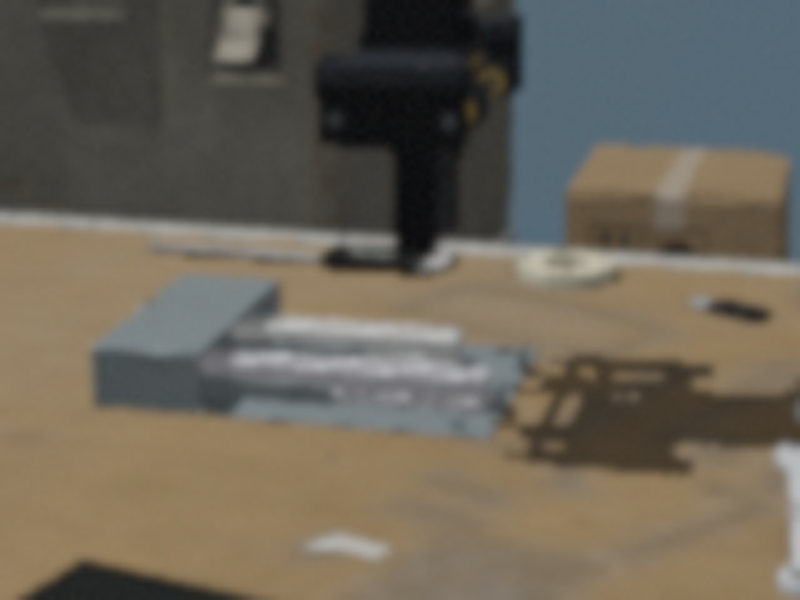

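Request:
move_arm:
  increments:
    - {"xyz": [0, 0, 20], "roll": 0, "grip": 55}
    - {"xyz": [0, 0, 20], "roll": 0, "grip": 55}
    - {"xyz": [0, 0, 15], "roll": 0, "grip": 55}
    - {"xyz": [0, 0, 10], "roll": 0, "grip": 55}
    - {"xyz": [0, 0, 0], "roll": 0, "grip": 55}

```text
time_s: 3.65
position: [0.5388, -0.128, 0.0375]
tcp_rot: [[0.998, 0.056, -0.0], [0.056, -0.998, 0.0], [-0.0, -0.0, -1.0]]
force: [-0.8, 0.4, -0.2]
opening: 0.552
grasp_force: 0.0
```

Request:
move_arm:
  increments:
    - {"xyz": [0, 0, 10], "roll": 0, "grip": 55}
    - {"xyz": [0, 0, 8], "roll": 0, "grip": 55}
    - {"xyz": [0, 0, 5], "roll": 0, "grip": 55}
    - {"xyz": [0, 0, 3], "roll": 0, "grip": 55}
    - {"xyz": [0, 0, 0], "roll": 0, "grip": 55}

```text
time_s: 4.07
position: [0.5384, -0.1277, 0.0111]
tcp_rot: [[0.998, 0.056, -0.001], [0.056, -0.998, 0.0], [-0.001, -0.0, -1.0]]
force: [0.1, -0.9, 0.2]
opening: 0.548
grasp_force: 0.0
```

Request:
move_arm:
  increments:
    - {"xyz": [0, 0, 3], "roll": 0, "grip": 55}
    - {"xyz": [0, 0, 0], "roll": 0, "grip": 55}
    - {"xyz": [0, 0, 0], "roll": 0, "grip": 0}
    - {"xyz": [0, 0, 0], "roll": 0, "grip": 0}
    - {"xyz": [0, 0, 0], "roll": 0, "grip": 0}

```text
time_s: 4.48
position: [0.5388, -0.1279, 0.0088]
tcp_rot: [[0.998, 0.056, 0.0], [0.056, -0.998, -0.0], [0.0, 0.0, -1.0]]
force: [-0.4, -0.8, -0.6]
opening: 0.405
grasp_force: 0.0
```

Request:
move_arm:
  increments:
    - {"xyz": [0, 0, 0], "roll": 0, "grip": 0}
    - {"xyz": [0, 0, 0], "roll": 0, "grip": 0}
    - {"xyz": [0, 0, 0], "roll": 0, "grip": 0}
    - {"xyz": [0, 0, 0], "roll": 0, "grip": 0}
    - {"xyz": [0, 0, 0], "roll": 0, "grip": 0}

```text
time_s: 4.9
position: [0.5386, -0.1276, 0.0087]
tcp_rot: [[0.998, 0.056, -0.0], [0.056, -0.998, 0.0], [-0.0, -0.0, -1.0]]
force: [-0.5, 1.2, 1.7]
opening: 0.229
grasp_force: 29.9
```

Request:
move_arm:
  increments:
    - {"xyz": [0, 0, -3], "roll": 0, "grip": 0}
    - {"xyz": [0, 0, -3], "roll": 0, "grip": 0}
    - {"xyz": [0, 0, -3], "roll": 0, "grip": 0}
    - {"xyz": [0, 0, 0], "roll": 0, "grip": 0}
    - {"xyz": [0, 0, 0], "roll": 0, "grip": 0}

```text
time_s: 5.32
position: [0.5389, -0.128, 0.0178]
tcp_rot: [[0.998, 0.056, 0.001], [0.056, -0.998, -0.0], [0.0, 0.0, -1.0]]
force: [0.0, -0.6, -1.0]
opening: 0.228
grasp_force: 29.9
```

Request:
move_arm:
  increments:
    - {"xyz": [0, 0, -3], "roll": 0, "grip": 0}
    - {"xyz": [0, 0, -3], "roll": 0, "grip": 0}
    - {"xyz": [0, 0, -2], "roll": 0, "grip": 0}
    - {"xyz": [0, 0, -2], "roll": 0, "grip": 0}
    - {"xyz": [0, 0, 0], "roll": 0, "grip": 0}

```text
time_s: 5.73
position: [0.5381, -0.1275, 0.0277]
tcp_rot: [[0.998, 0.056, -0.001], [0.056, -0.998, 0.0], [-0.001, -0.001, -1.0]]
force: [-0.8, 0.8, -2.7]
opening: 0.226
grasp_force: 30.0
```

```bash
cat > look.py <<'E'
from h import *
import sys
im,d,K,R,t=cap("side")
s=bot.read_state();print(s["time_s"],np.round(s["position"],4),np.round(s["force"],1),np.round(s["moment"],2))
P=np.array([float(a) for a in sys.argv[2:5]]);q=K@(R@P+t);c=(q[:2]/q[2]).astype(int)
x,y=max(c[0]-80,0),max(c[1]-60,0);print(x,y)
cv2.imwrite(f"pics/{sys.argv[1]}.png",cv2.resize(im[y:y+120,x:x+160],None,fx=5,fy=5,interpolation=cv2.INTER_CUBIC)[:,:,::-1])
b=bot.trace("bar","side")
for r in b[:1]:
    p,u,v=world(d,K,R,t,r["mask"]);print(round(r["conf"],2),len(p))
    p=p[np.abs(p[:,1]-np.median(p[:,1]))<.03]
    for lo in np.arange(p[:,0].min(),p[:,0].max(),.02):
        k=p[(p[:,0]>=lo)&(p[:,0]<lo+.02)]
        if len(k):print(lo.round(3),len(k),"y",np.median(k[:,1]).round(4),"z",k[:,2].min().round(4),k[:,2].max().round(4))
E
python3 look.py side2 .55 -.13 .04
```

```text
5.7833 [ 0.5381 -0.1275  0.0276] [-0.5  0.9 -2.8] [0.16 0.33 0.08]
203 126
0.71 485
0.497 68 y -0.122 z 0.0266 0.0452
0.517 29 y -0.1214 z 0.026 0.044
0.537 24 y -0.118 z 0.0234 0.0422
0.557 61 y -0.1188 z 0.0217 0.0421
0.577 65 y -0.1173 z 0.0109 0.0404
0.597 69 y -0.1164 z 0.0085 0.0387
0.617 67 y -0.1153 z 0.0074 0.0379
0.637 54 y -0.1126 z 0.0079 0.037
0.657 10 y -0.1118 z 0.0163 0.0295
```

View pics/side2.png

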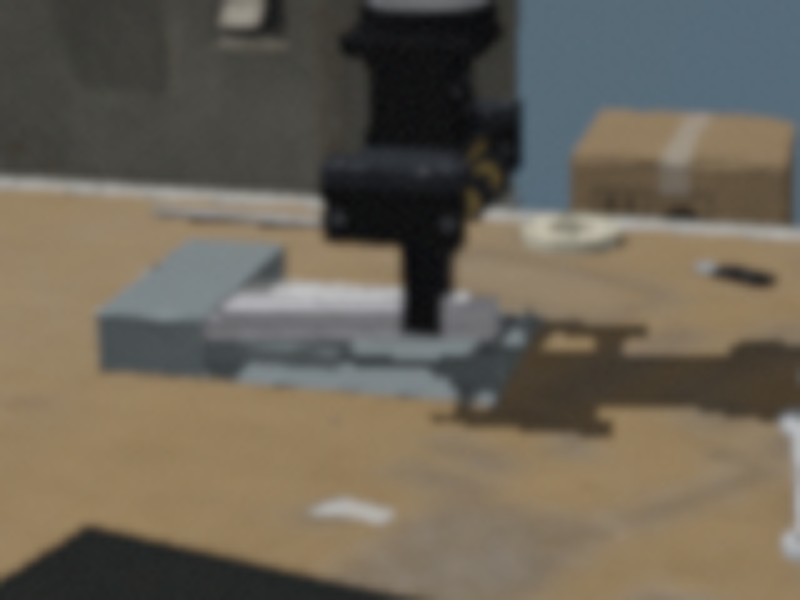

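Request:
move_arm:
  increments:
    - {"xyz": [-6, 0, 0], "roll": 0, "grip": 0}
    - {"xyz": [-8, 0, 0], "roll": 0, "grip": 0}
    - {"xyz": [-8, 0, 0], "roll": 0, "grip": 0}
    - {"xyz": [-6, 0, 0], "roll": 0, "grip": 0}
    - {"xyz": [0, 0, 0], "roll": 0, "grip": 0}

```text
time_s: 6.25
position: [0.5084, -0.129, 0.0276]
tcp_rot: [[0.998, 0.055, -0.003], [0.055, -0.998, 0.001], [-0.002, -0.001, -1.0]]
force: [-0.1, -0.2, -1.7]
opening: 0.226
grasp_force: 30.0
```

Request:
move_arm:
  increments:
    - {"xyz": [-8, 0, 0], "roll": 0, "grip": 0}
    - {"xyz": [-10, 0, 0], "roll": 0, "grip": 0}
    - {"xyz": [-10, 0, 0], "roll": 0, "grip": 0}
    - {"xyz": [-10, 0, 0], "roll": 0, "grip": 0}
    - {"xyz": [0, 0, 0], "roll": 0, "grip": 0}

```text
time_s: 6.67
position: [0.4692, -0.1305, 0.0274]
tcp_rot: [[0.998, 0.055, -0.004], [0.055, -0.998, 0.002], [-0.004, -0.002, -1.0]]
force: [-1.1, 0.1, -1.6]
opening: 0.229
grasp_force: 30.0
```

```bash
python3 look.py side3 .52 -.13 .04; python3 -c "
from h import *
im,d,K,R,t=cap('top')
for r in bot.spot_in('offcut','top')[:1]: print(((np.array(r['at'])-t)@R).round(4))"
```

```text
6.7167 [ 0.4709 -0.1311  0.0275] [-0.3  0.1 -2. ] [ 0.    0.05 -0.04]
214 127
0.71 586
0.43 60 y -0.1239 z 0.0255 0.0443
0.45 18 y -0.1244 z 0.0258 0.0442
0.47 26 y -0.1215 z 0.0227 0.0414
0.49 65 y -0.1219 z 0.0205 0.0417
0.51 65 y -0.1206 z 0.0197 0.0415
0.53 62 y -0.1189 z 0.018 0.0392
0.55 62 y -0.1173 z 0.0159 0.0386
0.57 62 y -0.116 z 0.0153 0.0366
0.59 59 y -0.1159 z 0.0136 0.0355
0.61 51 y -0.115 z 0.0146 0.0341
0.63 2 y -0.1317 z 0.012 0.0145
```

View pics/side3.png

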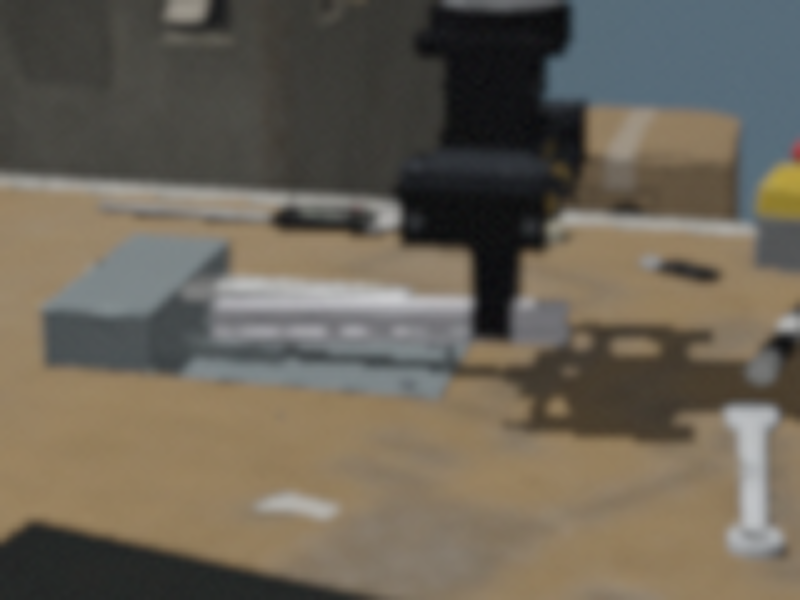

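Request:
move_arm:
  increments:
    - {"xyz": [-8, 0, -10], "roll": 0, "grip": 0}
    - {"xyz": [-8, 0, -20], "roll": 0, "grip": 0}
    - {"xyz": [-8, 0, -30], "roll": 0, "grip": 0}
    - {"xyz": [-8, 0, -30], "roll": 0, "grip": 0}
    - {"xyz": [0, 0, -10], "roll": 0, "grip": 0}

```text
time_s: 7.28
position: [0.4403, -0.1334, 0.131]
tcp_rot: [[0.998, 0.056, 0.003], [0.056, -0.998, -0.002], [0.003, 0.002, -1.0]]
force: [0.4, -0.1, -1.2]
opening: 0.23
grasp_force: 30.0
```

Request:
move_arm:
  increments:
    - {"xyz": [2.8, -15, 0], "roll": 0, "grip": 0}
    - {"xyz": [2.8, -25, 0], "roll": 0, "grip": 0}
    - {"xyz": [2.8, -30, 0], "roll": 0, "grip": 0}
    - {"xyz": [2.8, -30, 0], "roll": 0, "grip": 0}
    - {"xyz": [2.8, -30, 0], "roll": 0, "grip": 0}

```text
time_s: 7.7
position: [0.4472, -0.0016, 0.1283]
tcp_rot: [[0.998, 0.055, 0.001], [0.055, -0.998, -0.0], [0.001, 0.0, -1.0]]
force: [0.6, -0.8, -1.5]
opening: 0.229
grasp_force: 30.0
```

Request:
move_arm:
  increments:
    - {"xyz": [2.8, -30, 0], "roll": 0, "grip": 0}
    - {"xyz": [2.8, -30, 0], "roll": 0, "grip": 0}
    - {"xyz": [2.8, -30, 0], "roll": 0, "grip": 0}
    - {"xyz": [2.8, -30, 0], "roll": 0, "grip": 0}
    - {"xyz": [2.8, -30, 0], "roll": 0, "grip": 0}

```text
time_s: 8.12
position: [0.4526, 0.1493, 0.1282]
tcp_rot: [[0.998, 0.056, 0.0], [0.056, -0.998, 0.0], [0.0, 0.0, -1.0]]
force: [0.4, -0.6, -0.3]
opening: 0.228
grasp_force: 30.0
```

Request:
move_arm:
  increments:
    - {"xyz": [2.8, -30, 0], "roll": 0, "grip": 0}
    - {"xyz": [2.8, -25, 0], "roll": 0, "grip": 0}
    - {"xyz": [0, -18, 0], "roll": 0, "grip": 0}
    - {"xyz": [0, 0, 0], "roll": 0.06, "grip": 0}
    - {"xyz": [0, 0, 0], "roll": 0.06, "grip": 0}

```text
time_s: 8.53
position: [0.4541, 0.2224, 0.1281]
tcp_rot: [[0.998, -0.064, 0.0], [-0.064, -0.998, 0.0], [0.0, -0.0, -1.0]]
force: [-0.3, 0.6, -0.7]
opening: 0.229
grasp_force: 30.0
```

Request:
move_arm:
  increments:
    - {"xyz": [0, 0, 0], "roll": 0.06, "grip": 0}
    - {"xyz": [0, 0, 0], "roll": 0.057, "grip": 0}
    - {"xyz": [0, 0, 15], "roll": 0, "grip": 0}
    - {"xyz": [0, 0, 15], "roll": 0, "grip": 0}
    - {"xyz": [0, 0, 10], "roll": 0, "grip": 0}

```text
time_s: 8.95
position: [0.4541, 0.2209, 0.0873]
tcp_rot: [[0.984, -0.18, -0.0], [-0.18, -0.984, -0.0], [-0.0, 0.0, -1.0]]
force: [-0.0, 0.6, -1.4]
opening: 0.23
grasp_force: 30.0
```

Request:
move_arm:
  increments:
    - {"xyz": [0, 0, 15], "roll": 0, "grip": 0}
    - {"xyz": [0, 0, 10], "roll": 0, "grip": 0}
    - {"xyz": [0, 0, 0], "roll": 0, "grip": 0}
    - {"xyz": [0, 0, 0], "roll": 0, "grip": 0}
    - {"xyz": [0, 0, 0], "roll": 0, "grip": 0}

```text
time_s: 9.37
position: [0.4551, 0.2211, 0.063]
tcp_rot: [[0.984, -0.18, 0.001], [-0.18, -0.984, 0.0], [0.001, -0.0, -1.0]]
force: [0.4, -0.2, 0.0]
opening: 0.222
grasp_force: 30.0
```

```bash
python3 look.py side4 .5 .21 .04; python3 - <<'E'
from h import *
im,d,K,R,t=cap('top');print(bot.read_state()["tcp_rot"])
m=bot.trace('bar','top')
p,u,v=world(d,K,R,t,m[0]["mask"]);print(m[0]["conf"],len(p))
p=p[(p[:,2]<.15)&(p[:,2]>.04)]
print(cv2.minAreaRect(p[:,:2].astype(np.float32)*1000))
cv2.imwrite("pics/top4.png",cv2.resize(im[120:310,100:300],None,fx=3,fy=3)[:,:,::-1])
E
```

```text
9.4167 [0.4552 0.2212 0.0632] [ 0.2 -0.5 -0.8] [0.09 0.11 0.03]
180 177
0.63 980
0.414 151 y 0.2322 z 0.0601 0.0807
0.434 97 y 0.23 z 0.0597 0.08
0.454 2 y 0.228 z 0.0631 0.0715
0.474 112 y 0.2233 z 0.0569 0.0774
0.494 113 y 0.2198 z 0.0557 0.076
0.514 115 y 0.2161 z 0.0551 0.0754
0.534 107 y 0.212 z 0.0544 0.0743
0.554 106 y 0.2085 z 0.052 0.0726
0.574 87 y 0.2052 z 0.0532 0.0721
0.594 79 y 0.2024 z 0.051 0.0704
[[ 9.83635124e-01 -1.80165431e-01  1.53649321e-03]
 [-1.80166208e-01 -9.83636107e-01  3.82190802e-04]
 [ 1.44249263e-03 -6.52760452e-04 -9.99998747e-01]]
0.71 553
((555.5171508789062, 200.05966186523438), (20.455671310424805, 114.2052230834961), 79.85033416748047)
```

View pics/side4.png

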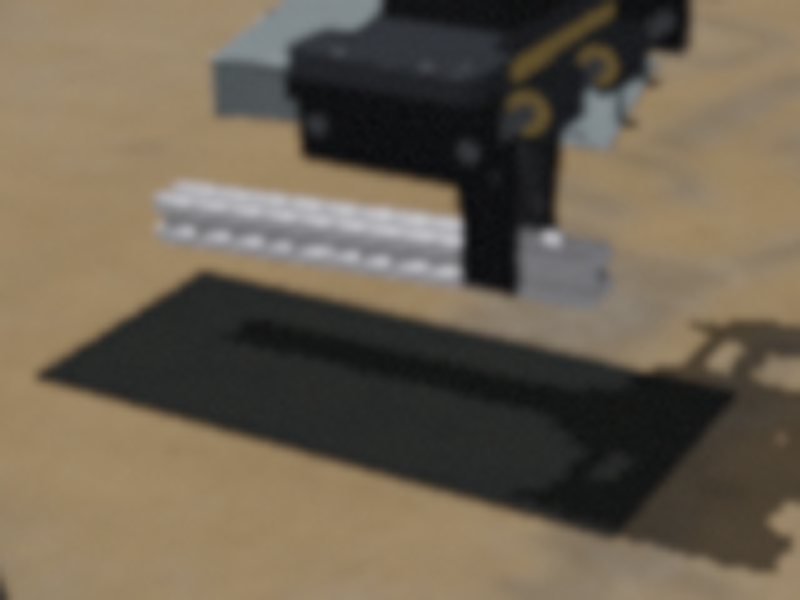

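View pics/top4.png

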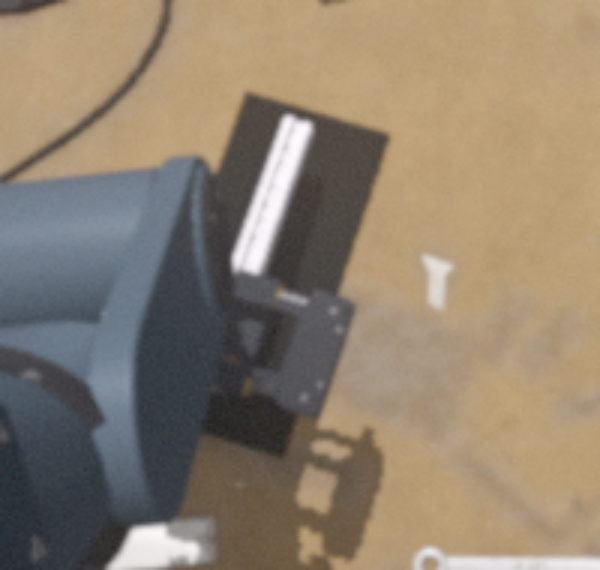

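Request:
move_arm:
  increments:
    - {"xyz": [0, 0, 12], "roll": 0, "grip": 0}
    - {"xyz": [0, 0, 12], "roll": 0, "grip": 0}
    - {"xyz": [0, 0, 9], "roll": 0, "grip": 0}
    - {"xyz": [0, 0, 6], "roll": 0, "grip": 0}
    - {"xyz": [0, 0, 0], "roll": 0, "grip": 0}

```text
time_s: 9.98
position: [0.454, 0.2209, 0.0226]
tcp_rot: [[0.984, -0.18, -0.002], [-0.18, -0.984, -0.001], [-0.002, 0.001, -1.0]]
force: [0.4, -0.2, -0.9]
opening: 0.228
grasp_force: 30.0
```

Request:
move_arm:
  increments:
    - {"xyz": [0, 0, 2], "roll": 0, "grip": 0}
    - {"xyz": [0, 0, 2], "roll": 0, "grip": 0}
    - {"xyz": [0, 0, 2], "roll": 0, "grip": 0}
    - {"xyz": [0, 0, 2], "roll": 0, "grip": 0}
    - {"xyz": [0, 0, 0], "roll": 0, "grip": 0}

```text
time_s: 10.4
position: [0.4547, 0.2211, 0.0157]
tcp_rot: [[0.984, -0.18, 0.0], [-0.18, -0.984, 0.0], [0.0, -0.0, -1.0]]
force: [-1.6, 0.4, 1.3]
opening: 0.227
grasp_force: 30.0
```

Request:
move_arm:
  increments:
    - {"xyz": [0, 0, 1.5], "roll": 0, "grip": 0}
    - {"xyz": [0, 0, 1.5], "roll": 0, "grip": 0}
    - {"xyz": [0, 0, 0], "roll": 0, "grip": 0}
    - {"xyz": [0, 0, 0], "roll": 0, "grip": 0}
    - {"xyz": [0, 0, 0], "roll": 0, "grip": 0}

```text
time_s: 10.82
position: [0.4546, 0.2211, 0.0126]
tcp_rot: [[0.984, -0.18, -0.0], [-0.18, -0.984, 0.0], [-0.0, 0.0, -1.0]]
force: [-2.7, 1.0, 1.5]
opening: 0.233
grasp_force: 30.0
```

```bash
python3 look.py side5 .5 .21 .04
```

```text
10.8667 [0.4546 0.2211 0.0126] [-1.5  1.1  0.5] [ 0.16 -0.01  0.09]
180 177
0.7 991
0.414 154 y 0.2322 z 0.006 0.0294
0.434 79 y 0.2299 z 0.0064 0.0293
0.454 15 y 0.2268 z 0.0099 0.0274
0.474 116 y 0.2229 z 0.0061 0.0285
0.494 124 y 0.2188 z 0.0053 0.0285
0.514 115 y 0.2155 z 0.0067 0.0285
0.534 102 y 0.2114 z 0.008 0.0286
0.554 100 y 0.2073 z 0.0085 0.0271
0.574 100 y 0.2042 z 0.0079 0.0271
0.594 75 y 0.2011 z 0.0074 0.0267
```

Request:
move_arm:
  increments:
    - {"xyz": [0, 0, 1], "roll": 0, "grip": 0}
    - {"xyz": [0, 0, 1], "roll": 0, "grip": 0}
    - {"xyz": [0, 0, 0], "roll": 0, "grip": 0}
    - {"xyz": [0, 0, 0], "roll": 0, "grip": 0}
    - {"xyz": [0, 0, 0], "roll": 0, "grip": 0}

```text
time_s: 11.33
position: [0.4547, 0.2211, 0.0107]
tcp_rot: [[0.984, -0.18, 0.0], [-0.18, -0.984, 0.0], [0.0, -0.0, -1.0]]
force: [-1.6, 0.2, 4.3]
opening: 0.227
grasp_force: 30.0
```

Request:
move_arm:
  increments:
    - {"xyz": [0, 0, 0], "roll": 0, "grip": 25}
    - {"xyz": [0, 0, 0], "roll": 0, "grip": 30}
    - {"xyz": [0, 0, 0], "roll": 0, "grip": 40}
    - {"xyz": [0, 0, 0], "roll": 0, "grip": 55}
    - {"xyz": [0, 0, 0], "roll": 0, "grip": 55}

```text
time_s: 11.75
position: [0.4548, 0.221, 0.0104]
tcp_rot: [[0.984, -0.18, 0.0], [-0.18, -0.984, -0.0], [0.0, 0.0, -1.0]]
force: [-0.5, -0.5, 0.6]
opening: 0.441
grasp_force: 0.0
```

Request:
move_arm:
  increments:
    - {"xyz": [0, 0, 0], "roll": 0, "grip": 55}
    - {"xyz": [0, 0, 0], "roll": 0, "grip": 55}
    - {"xyz": [0, 0, -5], "roll": 0, "grip": 55}
    - {"xyz": [0, 0, -10], "roll": 0, "grip": 55}
    - {"xyz": [0, 0, -15], "roll": 0, "grip": 55}

```text
time_s: 12.17
position: [0.4539, 0.2208, 0.0406]
tcp_rot: [[0.984, -0.18, -0.002], [-0.18, -0.984, -0.001], [-0.002, 0.001, -1.0]]
force: [0.6, 0.2, -0.3]
opening: 0.549
grasp_force: 0.0
```

Request:
move_arm:
  increments:
    - {"xyz": [0, 0, -30], "roll": 0, "grip": 55}
    - {"xyz": [0, 0, -30], "roll": 0, "grip": 55}
    - {"xyz": [0, 0, -30], "roll": 0, "grip": 55}
    - {"xyz": [0, 20, -30], "roll": 0, "grip": 55}
    - {"xyz": [0, 35, -20], "roll": 0, "grip": 55}

```text
time_s: 12.58
position: [0.4469, 0.1686, 0.1843]
tcp_rot: [[0.984, -0.176, 0.007], [-0.176, -0.984, 0.002], [0.007, -0.003, -1.0]]
force: [0.8, -0.8, 0.6]
opening: 0.552
grasp_force: 0.0
```

Request:
move_arm:
  increments:
    - {"xyz": [0, 35, 0], "roll": 0, "grip": 55}
    - {"xyz": [0, 35, 0], "roll": 0, "grip": 55}
    - {"xyz": [0, 35, 0], "roll": 0, "grip": 55}
    - {"xyz": [0, 35, 0], "roll": 0, "grip": 55}
    - {"xyz": [0, 25, 0], "roll": 0, "grip": 55}

```text
time_s: 13.0
position: [0.4143, 0.0026, 0.1816]
tcp_rot: [[0.983, -0.181, 0.001], [-0.181, -0.983, -0.001], [0.001, 0.001, -1.0]]
force: [0.3, -0.4, -0.2]
opening: 0.548
grasp_force: 0.0
```

Request:
move_arm:
  increments:
    - {"xyz": [0, 0, 0], "roll": 0, "grip": 55}
    - {"xyz": [0, 0, 0], "roll": 0, "grip": 55}
    - {"xyz": [0, 0, 0], "roll": 0, "grip": 55}

```text
time_s: 13.25
position: [0.4151, 0.005, 0.1811]
tcp_rot: [[0.984, -0.181, 0.001], [-0.181, -0.984, 0.0], [0.001, -0.0, -1.0]]
force: [-0.2, -0.1, 0.5]
opening: 0.551
grasp_force: 0.0
```

```bash
python3 look.py side6 .5 .21 .04; python3 - <<'E'
from h import *
im,d,K,R,t=cap('top')
for l in("bar","mat","offcut"):
    m=bot.trace(l,'top')
    if not m: continue
    p,u,v=world(d,K,R,t,m[0]["mask"]); p=p[p[:,2]<.04]
    print(l,m[0]["conf"],cv2.minAreaRect(p[:,:2].astype(np.float32)*1000))
cv2.imwrite("pics/top6.png",cv2.resize(im[100:330,130:400],None,fx=2.5,fy=2.5)[:,:,::-1])
E
```

```text
13.3 [0.4151 0.0054 0.1809] [ 0.3  0.6 -0.9] [0.05 0.02 0.05]
180 177
0.64 1139
0.415 144 y 0.2317 z 0.0064 0.0271
0.435 136 y 0.2297 z 0.0069 0.0273
0.455 124 y 0.2255 z 0.0061 0.0274
0.475 115 y 0.2225 z 0.0063 0.027
0.495 121 y 0.219 z 0.0053 0.0273
0.515 112 y 0.2156 z 0.0067 0.0273
0.535 104 y 0.2116 z 0.0068 0.0272
0.555 104 y 0.2077 z 0.0081 0.0273
0.575 94 y 0.2038 z 0.0085 0.0279
0.595 74 y 0.2011 z 0.0068 0.0275
bar 0.65 ((516.2804565429688, 209.30780029296875), (26.013702392578125, 201.8902587890625), 79.7415542602539)
mat 0.71 ((511.5380859375, 211.09024047851562), (122.22119903564453, 262.42340087890625), 79.16529846191406)
offcut 0.95 ((598.4379272460938, -194.53787231445312), (130.19601440429688, 20.21239471435547), 2.9921000003814697)
```

View pics/top6.png

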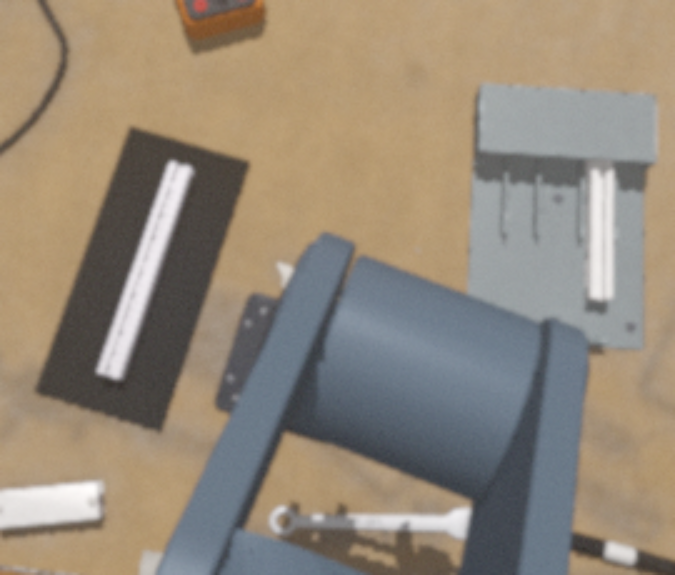

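The bar lies flat and centred on the mat, from (180,165) to (110,375) in the crop. The offcut is still in its lane at (600,230), and the gripper is clear of everything.

```bash
python3 -c "
from rig import bot
print(bot.hand_in())"
```

```text
the job is handed in; nothing more can be done
None
```

The long profile lies flat and lengthwise along the middle of the mat, released, with its centre within about 5 mm of the mat's by the camera; the short profile is still in its rack lane, and the job was handed in at about 13.5 s.

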